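# Shut and lock the access hatch

## Robot

A 6-joint arm with a two-finger parallel gripper is mounted at the origin on a cart in front of the work surface, level with it; the furniture and walls round the work are solid. World frame = base frame: x ahead of the robot, y to its left, z up, the work surface at z = 0. Lengths are in mm, angles in rad, forces in N, time in s.
With the tool pointing down it reaches from about 300 to 775 mm from the base axis. Payload 14.6 kg.
Tool frame: the origin (TCP) lies on the centre line of the jaws, within the pads' length; the fingertips stand 11 mm ahead of it and the grasp point (between the pads) lies 8 mm behind it; x points along the fingers, y is the direction in which the jaws open and shut, and the axes are right-handed (so a half turn about x gives the same grasp; the last joint's range is limited). The gripper opens to 94 mm and grips with 3 to 60 N. Pads are 16 mm wide; open, the fingers measure 119 mm over their backs; the gripper's body (75 mm by 177 mm) begins 78 mm behind the grasp point.
Start: joints at [1.08, 0.3, 1.521, -0, 1.321, -0.067], TCP at [226.171, 501.334, 216.446] pointing down, gripper open.
Joint ranges: [-3.03, 3.03], [-0.79, 2.21], [0.23, 2.52], [-1.04, 4.18], [0, 3.07], [-2.55, 2.55]. Speed limits (rad/s): [2.22, 2.22, 2.57, 3.14, 3.14, 3.14].

## Interface

Orientations are given as [roll, pitch, yaw] about the fixed x, y, z axes, in that order (R = Rz(yaw) Ry(pitch) Rx(roll)).
In Python, from cell import manip gives the robot as it stands.
- The arm moves only by the shell command python3 -m handwheel 'ROWS' [OPENING] [FORCE]. ROWS is JSON, a list of rows, each a list of 2 entries, a list of its own where there are three numbers: the shift along the tool's x, y, z in mm, then the turn about the tool's x in rad. In form: [[[x, y, z], spin], ...]. A call has exactly 10 rows; each row shifts and turns the commanded pose from where the row before left it, along the tool's axes as they then stand; what a row does not reach is not made up. A row lasts 1/8 s, in which the tool goes at most 62.5 mm and 10.7 degrees, less where a joint would pass 70% of its speed; a pose out of reach is approached as far as the arm can. A call with a gripper value outside its range is refused whole. OPENING is the closure in counts, from 0 (fully open) to 255 (shut), set as the call begins (- or left out, the last holds). The fingers move at their own pace and stop on an object; FORCE is the grip in N (left out, the last holds). Time passes only in rows, so rows that do not move let the fingers close, or fill a call up. It gives the time, the measured TCP pose, the force and the opening at its end, in the units of the state.
- manip.read_state(): the state, without advancing time (a new reading comes with each control period).
- manip.camera(name): name is "scene" or "top" or "wrist"; returns a dict with "pixels" (384x512x3 uint8, red, green, blue), "z_map" (384x512 float32, mm along the optical axis (not along the pixel's ray), 0 where there is no reading), "mtx" (3x3 intrinsics, pixels), "xyz" and "orientation" of the camera in the world. Camera axes: x right, y up, looking along -z (the intrinsics and any distortion apply to the point x, -y, -z); pixel columns grow to the right and rows downward; lengths in mm; the calibration is good to about 2 mm. A picture is of the moment at which its call begins.
- manip.sign_off(): hands the job in, once; it reports no verdict.
Trained networks look in the newest picture that a camera, given by its name, has taken for a name from the list of things; names that differ only in an ending like _2 or _b are one class to them, and where a whole thing is asked for, a point or a joint stands for the part that bears it (a point fixed in the world has none). Each returns a list of dicts, best first, with "confidence" (0 to 1); they miss things now and then, are a little off and sometimes report something else, mostly with a low value. They report only what shows in the picture. A call takes as long as a camera call.
- manip.cut_out(target, camera): "region" (384x512 bool, what is visible of it) and "centre" ([column, row] in pixels, amid what is visible of it).
The state is a dict: "clock": time; "joints": joint angles; "qd": joint speeds; "effort": joint torques, N m; "eef_pos": TCP position; "eef_rot": TCP orientation; "wrist_force": force on the tool from outside, world axes, zero at the start; "moment": the same for the moment, N m; "finger_gap": finger opening in mm.
Only numpy, scipy, OpenCV 4.12 (cv2) and the standard library are available. Lean on these libraries where they do the work, as an engineer would, in place of code of your own. Each camera call takes 0.05 s, during which the arm holds its last target. There are 200 camera calls.

## Task

Swing the blue access hatch of the grey junction box shut. Then push its black wing fastener in against its spring, turn it a quarter turn clockwise while it is in, and let it spring back out into its locked detent. Feel for its bottom slowly, a few millimetres a second, and do not force it: its pin must not be loaded with more than 25 N. Leave the other things on the bench alone.

Things in the scene. Friction and masses are not known exactly. Their poses are not given: they have to be found in the camera images.
- enclosure: grey open-topped junction box, fixed, 180 x 150 x 70 mm (x, y, z); origin under its centre, -x is its front (four brass sockets). Inside, under the fastener, is a slotted receiver plate over a rubber-faced floor that yields 1.5 mm at 8 N (both part of the box); slot along the box's x. It sits up to 6 mm higher or lower from box to box, which is not reported: find it by feel.
- hinge_leaf: fixed steel hinge leaf at the far (+x) edge of the box; it carries the hatch and the fastener with its cross pin (28 x 5 x 5 mm, in line with the wing, below the hatch). Origin on the hinge axis, 86 mm behind the box's centre, 70 mm above the bench.
- hatch (a joint): hinge of the blue hatch (178 x 154 x 6 mm) on the far edge of the box: 0 = shut (lying level on the box, top face 76 mm above the bench), positive = front edge lifted (rad). Stiff hinge: it stays where it is left and takes about 2 N at the tab to move.
- hatch_hinge (a point): point on the hatch's hinge axis, middle of the hinge; turns with the hatch; y lies along the axis.
- hatch_tab (a point): centre of the top face of the blue tab (32 x 50 x 6 mm, ribbed) that sticks out of the hatch's front edge, 192 mm from the hinge axis; z is the hatch's upward normal, x points to the hinge.
- plunger (a joint): how far the fastener is pushed in (m), 0 = fully out, limit 0.026. Spring 4 N + 0.2 N per mm. Hatch shut: the cross pin enters the slot at about 7 mm, is below the plate and free to turn from 17.5 mm, stands on the floor at 19 mm (all +-6 mm together, see enclosure). Let go at the locked angle, the pin rises 3.5 mm into notches in the plate's underside, reading 5 mm less than at the floor.
- wing (a joint): turn of the wing (rad), positive = clockwise seen from above. 0 to 0.16 at the start: unlocked, wing along the box's x, lined up with the slot. Locked at 1.57 +-0.14, stop at 1.66. Light friction. Not pushed in it turns freely too, which locks nothing; partly pushed in, the slot's sides block it.
- wing_grip (a point): grip point of the black wing bar, 40 x 12 x 32 mm: on the turning axis, 10 mm below the bar's top; x along the bar, y across its 12 mm, z up. Fully out, the bar's underside is 30 mm above the hatch. Axis 121 mm from the hinge axis, 71 mm from the tab's centre. The bar's white-striped end points to a white dot on the hatch when unlocked, to a green dot (box's +y) when locked.
- multimeter: green and grey handheld meter lying face up, 180 x 88 x 50 mm, bystander; origin under its centre
- solder_spool: reel of solder wire, 64 mm across, 40 mm high, bystander; origin under its centre
- screwdriver_2: red-handled screwdriver, 145 mm long, bystander; origin under its centre
- connector_1: grey D connector, 41 x 33 x 15 mm, bystander; origin under its centre

How it is judged (in metres and radians):
On the way, in this order (a step that is already met when the one before it is completed fails the run):
1. the hatch is shut with the fastener not yet pushed in (value of joint hatch below 0.03 rad and value of joint plunger below 0.006 m), for 0.1 s.
2. the fastener is pushed in below the plate and turned a quarter turn (value of joint wing above 1.3 rad and value of joint plunger above 0.0108 m and value of joint hatch below 0.03 rad), for 0.02 s.
At the end, for the whole second after the job is handed in: The hatch is shut (within 0.03 rad), the wing is turned to at least 1.42 rad, let go and at rest, held in by its notches: the plunger has sprung back to between 7.5 and 20.5 mm instead of all the way out (value of joint hatch below 0.03 rad and value of joint wing above 1.42 rad and value of joint plunger between 0.0075 and 0.0205 m and velocity of joint plunger below 0.01 m/s); the robot touches nothing.
It fails at once if the fastener's pin is loaded against the receiver with more than 25 N (contact force between enclosure and hinge_leaf above 25 N).
It fails at once if a bystander is moved by more than 20 mm (distance of any of multimeter, solder_spool, screwdriver_2, connector_1 from where it was at the start of the episode above 0.02 m).
It also fails if it takes over 58 s, if anything falls off the work surface, if the arm or the gripper's body presses on something with over 40 N, if the wrist force passes 120 N, or if a joint passes its speed limit or range.

## Working session

There is one attempt and no reset: what is moved stays moved. The work goes in short steps, Python scripts to look and compute and a shell command to move; the robot and the scene stay as the last step left them, time stands still between calls to the robot, and variables do not carry over. Pictures are saved under pics/ and viewed, about 8 in all and at most 12, crops included, and the job is handed in when it is done.

```bash
mkdir -p pics; ls
cat > h.py <<'E'
import numpy as np,cv2
from scipy.spatial.transform import Rotation as R
from cell import manip
def ori(c):
    o=np.array(c["orientation"],float)
    return o if o.shape==(3,3) else R.from_euler('xyz',o).as_matrix()
def pts(c,mask):
    v,u=np.nonzero(mask&(c["z_map"]>0)); z=c["z_map"][v,u]; K=np.array(c["mtx"])
    p=np.c_[(u-K[0,2])/K[0,0]*z,-(v-K[1,2])/K[1,1]*z,-z]
    return p@ori(c).T+np.array(c["xyz"])
def proj(c,P):
    p=(np.atleast_2d(P)-np.array(c["xyz"]))@ori(c); K=np.array(c["mtx"])
    return np.c_[K[0,0]*p[:,0]/-p[:,2]+K[0,2],K[1,1]*p[:,1]/p[:,2]+K[1,2]]
def save(c,n,s=1):
    cv2.imwrite("pics/"+n,cv2.resize(c["pixels"][:,:,::-1],None,fx=s,fy=s))
E
python3 - <<'E'
from h import *
print(manip.read_state())
cs=[]
for n in("scene","top"):
    c=manip.camera(n); cs.append(c["pixels"]); print(n,c["xyz"],c["orientation"],c["mtx"])
    for t in("enclosure","hatch","hatch_tab","wing_grip","multimeter","solder_spool","screwdriver_2","connector_1"):
        for d in manip.cut_out(t,n)[:1]:
            p=pts(c,d["region"]); print(t,round(d["confidence"],2),d["centre"],d["region"].sum(),np.median(p,0).round() if len(p) else None,np.percentile(p,3,0).round(),np.percentile(p,97,0).round())
im=cv2.resize(np.vstack(cs),None,fx=.78,fy=.78);
cv2.imwrite("pics/a.png",im[:,:,::-1]);
E
```

```text
pics
{'clock': 0.0, 'joints': array([ 1.08041988e+00,  3.00472614e-01,  1.52158088e+00, -3.94875191e-05,
        1.32068356e+00, -6.66074350e-02]), 'qd': array([-0.00021018, -0.00112151, -0.00102081,  0.00011699,  0.00044297,
        0.00115772]), 'effort': array([ 6.61673166e-04, -5.31818032e+01, -3.52738237e+01,  7.08974758e-02,
        2.44608312e-02, -1.24627986e-04]), 'eef_pos': array([226.05844364, 501.12492256, 215.88557226]), 'eef_rot': array([-1.60399476,  1.56965128, -2.02775398]), 'wrist_force': array([-0.23235297,  0.29485543, -0.21299719]), 'moment': array([-0.00156778,  0.0127966 , -0.01664508]), 'finger_gap': 93.46167081553126}
scene [-177.18433786 -377.11396717  938.93014833] [ 0.7909975  -0.01823263 -0.92551239] [[419.04693125   0.         253.47714657]
 [  0.         419.04693125 184.08442657]
 [  0.           0.           1.        ]]
enclosure 0.91 [263.7, 177.8] 2478 [593. 137.  34.] [521.  68.   6.] [696. 225.  68.]
hatch 0.73 [272.1, 136.7] 141 [628. 144. 183.] [610. 138.  -2.] [858. 295. 202.]
hatch_tab 0.72 [269.3, 150.2] 871 [617. 141. 150.] [541.  72.  72.]
[... 596 characters left out ...]
  255.93210516]
 [  0.         468.91812125 190.15937407]
 [  0.           0.           1.        ]]
enclosure 0.75 [242.6, 178.3] 619 [543. 155.  11.] [520.  88.   2.] [573. 229.  72.]
hatch 0.92 [241.1, 151.3] 2305 [620. 151. 137.] [547.  80.  81.] [698. 221. 191.]
hatch_tab 0.59 [242.6, 151.4] 2402 [621. 150. 135.] [546.  78.  77.] [699. 222. 190.]
wing_grip 0.5 [239.9, 144.2] 58 [624. 150. 196.] [612. 145. 178.] [644. 158. 208.]
multimeter 0.71 [164.4, 144.2] 1538 [638. 403.  35.] [556. 351.   7.] [724. 457.  47.]
screwdriver_2 0.59 [172.5, 201.0] 114 [464. 374.  15.] [457. 341.   7.] [473. 404.  22.]
connector_1 0.62 [243.8, 148.1] 2254 [622. 150. 136.] [554.  78.  82.] [696. 222. 188.]
```

View pics/a.png

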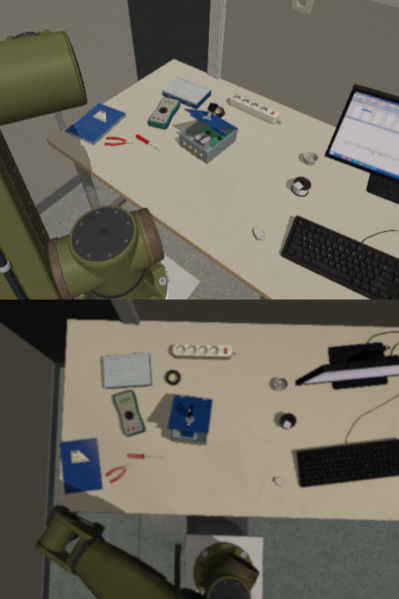

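The picture shows the box at about (208,140) in the scene view and (190,418) in the top view. The hatch is half open, with the front towards the robot. Next I fit its plane and yaw.

```bash
cat > fit.py <<'E'
from h import *
c=manip.camera("top")
d=manip.cut_out("hatch","top")[0]
p=pts(c,d["region"])
for _ in range(6):
    m=np.median(p,0) if _==0 else p.mean(0)
    w=np.linalg.svd(p-m,full_matrices=0)[2][2]; w*=np.sign(w[2]); r=(p-m)@w
    p=p[abs(r)<max(3,2*r.std())]
m=p.mean(0)
print("n",w,"tilt",np.arccos(w[2]),"yaw of box x (from normal)",np.arctan2(w[1],w[0]),"or",np.arctan2(-w[1],-w[0]),len(p))
# in-plane frame via minAreaRect
ax=np.cross(w,[0,0,1]); ax/=np.linalg.norm(ax); up=np.cross(ax,w)
q=np.c_[(p-m)@ax,(p-m)@up]
rc=cv2.minAreaRect(q.astype(np.float32)); print(rc, np.percentile(q,[1,99],0))
bc=m+ax*rc[0][0]+up*rc[0][1]; print("centre",bc,"ax",ax,"up",up)
for n in("scene",):
    c2=manip.camera(n); e=manip.cut_out("enclosure",n)[0]; pe=pts(c2,e["region"])
    f=pe[(pe[:,2]>15)&(pe[:,2]<65)]; rr=cv2.minAreaRect(f[:,:2].astype(np.float32)); print("encl",rr)
im=c["pixels"][:,:,::-1]; u,v=map(int,d["centre"]); a=cv2.resize(im[v-50:v+60,u-60:u+60],None,fx=3.5,fy=3.5)
u,v=map(int,e["centre"]); b=cv2.resize(c2["pixels"][v-90:v+40,u-60:u+60,::-1],(420,385))
cv2.imwrite("pics/b.png",np.hstack([a,b[:a.shape[0]]]) if b.shape[0]==a.shape[0] else np.hstack([a,cv2.resize(b,(380,a.shape[0]))]))
E
python3 fit.py
```

```text
n [ 0.55931617 -0.05580223  0.82707408] tilt 0.5969141580004059 yaw of box x (from normal) -0.09943959861908351 or 3.0421530549707096 2019
((-0.3995208740234375, 1.08184814453125), (211.55593872070312, 153.6886749267578), 89.94601440429688) [[-75.88036246 -98.34878464]
 [ 74.7902935  102.91696966]]
centre [621.47364477 150.92332388 132.52215642] ax [-0.0992758  -0.99505996  0.        ] up [-0.8229883   0.08210844  0.56209293]
encl ((611.6915283203125, 147.95274353027344), (153.8968505859375, 193.0548858642578), 84.83025360107422)
```

View pics/b.png

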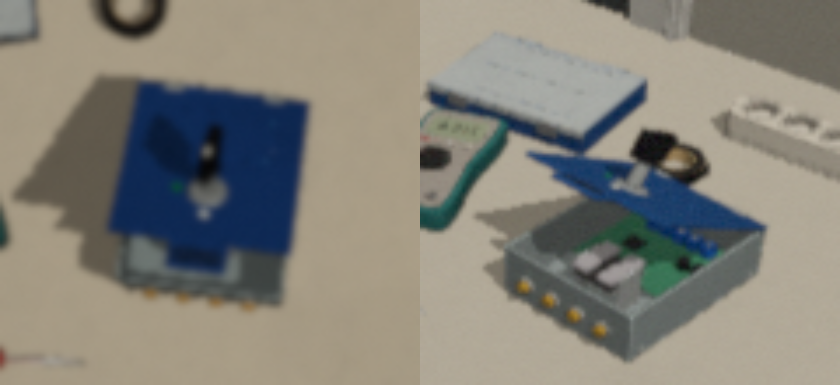

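The left crop shows the tab at about (195,255), the wing at (210,150), and the white and green dots at (203,213) and (177,187). The hatch is at about 0.60 rad and the box yaw is about -0.097. Now I compute the tool axes.

```bash
cat > tool.py <<'E'
from h import *
import sys
def to(*P):
    s=manip.read_state(); M=R.from_euler('xyz',s["eef_rot"]).as_matrix()
    print("t",s["clock"],"pos",s["eef_pos"].round(1),"F",s["wrist_force"].round(1),"M",s["moment"].round(2),"gap",round(s["finger_gap"],1),"j",s["joints"].round(2))
    for P_ in P: print("to",P_,"tool shift",(M.T@(np.array(P_)-s["eef_pos"])).round(1))
    y=M[:,1]; print("x",M[:,0].round(3),"yaw of tool y",np.arctan2(y[1],y[0]).round(4),"z",M[:,2].round(2))
if __name__=="__main__": to(*eval(sys.argv[1]))
E
python3 tool.py '[(545,159,245),(545,159,195),(511,162,87)]'
```

```text
t 1.1 pos [226.2 501.3 216.4] F [ 0.7 -1.1  0.9] M [-0.03 -0.03 -0.02] gap 93.8 j [ 1.08  0.3   1.52  0.    1.32 -0.07]
to (545, 159, 245) tool shift [ -28.6 -181.   431.4]
to (545, 159, 195) tool shift [  21.4 -181.   431.4]
to (511, 162, 87) tool shift [ 129.4 -192.2  399.2]
x [-0.  0. -1.] yaw of tool y 1.147 z [ 0.91 -0.41 -0.  ]
```

```bash
python3 -m handwheel '[[[-3,-18,43],0],[[-3,-18,43],0],[[-3,-18,43],0],[[-3,-18,43],0],[[-3,-18,43],0],[[-3,-18,43],0],[[-3,-18,43],0],[[-3,-18,43],0],[[-3,-18,43],0],[[0,-18,43],0]]' 255 20; python3 -m handwheel '[[[5,0,0],-0.16],[[5,0,0],-0.165],[[5,0,0],0],[[5,0,0],0],[[5,0,0],0],[[5,0,0],0],[[3,0,0],0],[[2,0,0],0],[[2,0,0],0],[[0,0,0],0]]'; python3 tool.py '[(545,159,195),(511,162,87)]'
```

```text
clock: 2.35
eef_pos: [545.1, 159.2, 243.8]
eef_rot: [0.714, 1.57, 0.291]
wrist_force: [0.5, 0.3, -0.6]
finger_gap: 0.5
clock: 3.6
eef_pos: [544.1, 160.4, 206.4]
eef_rot: [3.056, 1.571, 2.957]
wrist_force: [0.6, -0.0, -0.3]
finger_gap: 0.0
t 3.6 pos [544.1 160.4 206.4] F [ 0.6 -0.  -0.3] M [ 0.    0.02 -0.03] gap 0.0 j [ 0.22  0.35  1.48  0.    1.31 -1.25]
to (545, 159, 195) tool shift [11.4 -1.3  1.1]
to (511, 162, 87) tool shift [119.4  -1.7 -33.1]
x [-0.  0. -1.] yaw of tool y 1.4719 z [ 1.  -0.1 -0. ]
```

```bash
python3 -m handwheel '[[[7.3,0,-2.8],0],[[7.3,0,-2.8],0],[[7.3,0,-2.8],0],[[7.3,0,-2.8],0],[[7.3,0,-2.8],0],[[5.3,0,-2.3],0],[[5.3,0,-2.3],0],[[5.3,0,-2.3],0],[[5.3,0,-2.3],0],[[5.3,0,-2.3],0]]'; python3 -m handwheel '[[[5.6,0,-1.5],0],[[5.6,0,-1.5],0],[[5.6,0,-1.5],0],[[5.6,0,-1.5],0],[[5.6,0,-1.5],0],[[5.2,0,-0.6],0],[[5.2,0,-0.6],0],[[5.2,0,-0.6],0],[[5.2,0,-0.6],0],[[4,0,-0.4],0]]'; python3 tool.py '[(511,162,87)]'
```

```text
clock: 4.85
eef_pos: [518.7, 163.0, 143.1]
eef_rot: [0.199, 1.57, 0.1]
wrist_force: [0.4, -0.7, 1.0]
finger_gap: 0.6
clock: 6.1
eef_pos: [508.6, 164.0, 90.4]
eef_rot: [0.145, 1.571, 0.046]
wrist_force: [0.9, -1.3, -0.1]
finger_gap: 0.5
t 6.1 pos [508.6 164.   90.4] F [ 0.9 -1.3 -0.1] M [ 0.   -0.14  0.02] gap 0.5 j [ 0.24  0.41  1.69 -0.    1.04 -1.23]
to (511, 162, 87) tool shift [ 3.4 -1.7  2.6]
x [ 0.  0. -1.] yaw of tool y 1.472 z [ 1.  -0.1  0. ]
```

```bash
python3 -m handwheel '[[[0.6,0,0],0],[[0.6,0,0],0],[[0.6,0,0],0],[[0.6,0,0],0],[[0.6,0,0],0],[[0.5,0,0],0],[[0.4,0,0],0],[[0.4,0,0],0],[[0,0,0],0],[[0,0,0],0]]'; python3 tool.py '[(511,162,87)]'
```

```text
clock: 7.35
eef_pos: [508.5, 164.0, 87.1]
eef_rot: [0.266, 1.57, 0.167]
wrist_force: [-4.6, -1.7, 10.1]
finger_gap: 0.8
t 7.35 pos [508.5 164.   87.1] F [-4.6 -1.7 10.1] M [-0.21  1.02 -0.03] gap 0.8 j [ 0.24  0.41  1.7  -0.    1.03 -1.23]
to (511, 162, 87) tool shift [ 0.1 -1.7  2.7]
x [ 0.  0. -1.] yaw of tool y 1.472 z [ 1.  -0.1  0. ]
```

```bash
python3 -m handwheel '[[[-15,0,0],0],[[-30,0,0],0],[[-30,0,0],0],[[-30,0,0],0],[[-10,0,10],0],[[0,-0.6,20],0],[[0,-0.6,20],0],[[0,-0.6,14],0],[[0,-0.6,10],0],[[0,0,0],0]]' 0
cat > look.py <<'E'
from h import *
import sys
tag=sys.argv[1]
c=manip.camera("top"); d=manip.cut_out("hatch","top"); w=manip.camera("wrist")
if d:
    p=pts(c,d[0]["region"]); p=p[(p[:,2]>60)&(p[:,2]<95)]
    rc=cv2.minAreaRect(p[:,:2].astype(np.float32)); print("hatch",rc,np.median(p[:,2])); 
    A=np.c_[p[:,:2],np.ones(len(p))]; print(np.linalg.lstsq(A,p[:,2],rcond=None)[0])
for n,cc in(("top",c),("wrist",w)):
    for d in manip.cut_out("wing_grip",n)[:2]:
        p=pts(cc,d["region"]); q=p[(p[:,2]>115)&(p[:,2]<145)]
        print(n,d["confidence"],d["centre"],len(p),len(q))
        if len(q)>10: print(" top z",np.percentile(q[:,2],[10,50,90]),cv2.minAreaRect(q[q[:,2]>np.median(q[:,2])-5][:,:2].astype(np.float32)))
print(w["xyz"],w["orientation"],w["z_map"].min())
save(w,tag+".png")
np.savez(tag+".npz",**{k:np.array(v) for k,v in w.items()})
E
python3 look.py c; python3 tool.py '[(581.7,154.5,128)]'
```

```text
clock: 8.6
eef_pos: [582.1, 154.2, 201.5]
eef_rot: [0.02, 1.571, -0.079]
wrist_force: [0.8, -0.0, 0.5]
finger_gap: 93.3
hatch ((623.6854248046875, 150.03829956054688), (150.62364196777344, 158.8441162109375), 84.46084594726562) 76.26169152653677
[ 1.53168944e-04 -6.73684978e-03  7.73167013e+01]
wrist 0.67 [257.9, 201.2] 685 616
 top z [133.56302244 137.85459942 138.99809504] ((582.4918823242188, 153.11354064941406), (11.932805061340332, 38.95576858520508), 77.22897338867188)
[508.63225376 161.00731415 370.03664675] [-2.56151755e-01  5.94980821e-04  1.47132155e+00] 0.0
t 8.85 pos [581.6 154.4 201.6] F [-0.2 -0.2 -0.6] M [ 0.01 -0.07  0.04] gap 94.2 j [ 0.2   0.43  1.38  0.    1.33 -1.27]
to (581.7, 154.5, 128) tool shift [73.6  0.1  0.1]
x [ 0.  0. -1.] yaw of tool y 1.4722 z [ 1.  -0.1  0. ]
```

View pics/c.png

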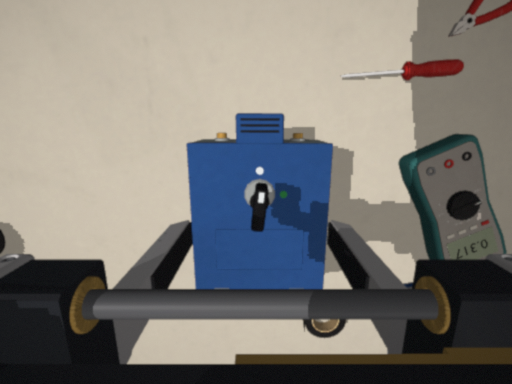

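The picture shows the hatch shut, with the wing at (259,207) and its white end pointing at the white dot (260,170), about 0.12 rad clockwise. Descend and grip.

```bash
python3 -m handwheel '[[[10,-0.7,0.6],0.1],[[12,0,0],0],[[12,0,0],0],[[12,0,0],0],[[12,0,0],0],[[10,0,0],0],[[7,0,0],0],[[4,0,0],0],[[2.5,0,0],0],[[0,0,0],0]]' 0; python3 -m handwheel '[[[0,0,0],0],[[0,0,0],0],[[0,0,0],0],[[0,0,0],0],[[0,0,0],0],[[0,0,0],0],[[0,0,0],0],[[0,0,0],0],[[0,0,0],0],[[0,0,0],0]]' 255 40;  python3 tool.py '[(582,153.7,120)]'
```

```text
clock: 10.1
eef_pos: [582.5, 153.5, 119.9]
eef_rot: [0.132, 1.571, -0.067]
wrist_force: [0.6, -0.1, 0.5]
finger_gap: 93.8
clock: 11.35
eef_pos: [582.5, 153.8, 119.9]
eef_rot: [1.236, 1.57, 1.037]
wrist_force: [0.8, 3.1, -0.9]
finger_gap: 12.0
t 11.35 pos [582.5 153.8 119.9] F [ 0.8  3.1 -0.9] M [ 0.67 -0.14 -0.04] gap 12.0 j [ 0.2   0.51  1.47  0.    1.17 -1.18]
to (582, 153.7, 120) tool shift [-0.1 -0.2 -0.4]
x [ 0.  0. -1.] yaw of tool y 1.3721 z [ 0.98 -0.2   0.  ]
```

```bash
python3 -m handwheel '[[[0.5,0.3,0],0],[[0.5,0,0],0],[[0.5,0,0],0],[[0.5,0,0],0],[[0.5,0,0],0],[[0.5,0,0],0],[[0.5,0,0],0],[[0.5,0,0],0],[[0.5,0,0],0],[[0.5,0,0],0]]'; python3 tool.py '[]'
```

```text
clock: 12.6
eef_pos: [582.5, 153.8, 114.8]
eef_rot: [0.377, 1.571, 0.178]
wrist_force: [-0.6, 1.9, 4.1]
finger_gap: 11.6
t 12.6 pos [582.5 153.8 114.8] F [-0.6  1.9  4.1] M [0.43 0.08 0.  ] gap 11.6 j [ 0.2   0.51  1.47 -0.    1.16 -1.17]
x [ 0.  0. -1.] yaw of tool y 1.372 z [ 0.98 -0.2   0.  ]
```

```bash
python3 -m handwheel '[[[0.5,0,0],0],[[0.5,0,0],0],[[0.5,0,0],0],[[0.5,0,0],0],[[0.5,0,0],0],[[0.5,0,0],0],[[0.5,0,0],0],[[0.5,0,0],0],[[0.4,0,0],0],[[0,0,0],0]]'; python3 tool.py '[]'
```

```text
clock: 13.85
eef_pos: [582.5, 153.8, 110.5]
eef_rot: [0.324, 1.571, 0.126]
wrist_force: [0.5, 2.2, 5.0]
finger_gap: 11.5
t 13.85 pos [582.5 153.8 110.5] F [0.5 2.2 5. ] M [0.51 0.03 0.02] gap 11.5 j [ 0.2   0.52  1.47 -0.    1.15 -1.17]
x [ 0.  0. -1.] yaw of tool y 1.3721 z [ 0.98 -0.2   0.  ]
```

```bash
for i in 1; do python3 -m handwheel '[[[0.4,0,0],0],[[0.4,0,0],0],[[0.4,0,0],0],[[0.4,0,0],0],[[0.3,0,0],0],[[0.3,0,0],0],[[0.2,0,0],0],[[0.2,0,0],0],[[0,0,0],0],[[0,0,0],0]]'; done; python3 tool.py '[]'
```

```text
clock: 15.1
eef_pos: [582.5, 153.8, 107.9]
eef_rot: [0.434, 1.571, 0.235]
wrist_force: [-0.8, 2.2, 5.1]
finger_gap: 11.9
t 15.1 pos [582.5 153.8 107.9] F [-0.8  2.2  5.1] M [ 0.45  0.11 -0.01] gap 11.9 j [ 0.2   0.52  1.48  0.    1.15 -1.17]
x [ 0.  0. -1.] yaw of tool y 1.372 z [ 0.98 -0.2   0.  ]
```

```bash
python3 -m handwheel '[[[0.3,0,0],0],[[0.3,0,0],0],[[0.3,0,0],0],[[0.2,0,0],0],[[0.2,0,0],0],[[0.2,0,0],0],[[0.2,0,0],0],[[0,0,0],0],[[0,0,0],0],[[0,0,0],0]]'; python3 tool.py '[]'
```

```text
clock: 16.35
eef_pos: [582.5, 153.8, 106.3]
eef_rot: [0.427, 1.571, 0.228]
wrist_force: [-0.8, 2.1, 6.1]
finger_gap: 11.9
t 16.35 pos [582.5 153.8 106.3] F [-0.8  2.1  6.1] M [0.51 0.13 0.06] gap 11.9 j [ 0.2   0.52  1.48  0.    1.14 -1.17]
x [ 0.  0. -1.] yaw of tool y 1.372 z [ 0.98 -0.2   0.  ]
```

```bash
python3 -m handwheel '[[[0.3,0,0],0],[[0.3,0,0],0],[[0.3,0,0],0],[[0.2,0,0],0],[[0.2,0,0],0],[[0.2,0,0],0],[[0.2,0,0],0],[[0,0,0],0],[[0,0,0],0],[[0,0,0],0]]'; python3 tool.py '[]'
```

```text
clock: 17.6
eef_pos: [582.5, 153.8, 104.6]
eef_rot: [0.341, 1.571, 0.142]
wrist_force: [-1.2, 1.7, 6.0]
finger_gap: 12.0
t 17.6 pos [582.5 153.8 104.6] F [-1.2  1.7  6. ] M [ 0.5   0.12 -0.01] gap 12.0 j [ 0.2   0.52  1.48 -0.    1.14 -1.17]
x [ 0.  0. -1.] yaw of tool y 1.372 z [ 0.98 -0.2   0.  ]
```

```bash
python3 -m handwheel '[[[0.3,0,0],0],[[0.3,0,0],0],[[0.2,0,0],0],[[0.2,0,0],0],[[0.2,0,0],0],[[0.2,0,0],0],[[0,0,0],0],[[0,0,0],0],[[0,0,0],0],[[0,0,0],0]]'; python3 tool.py '[]'
```

```text
clock: 18.85
eef_pos: [582.6, 153.8, 103.7]
eef_rot: [0.346, 1.57, 0.147]
wrist_force: [-2.7, 1.8, 10.1]
finger_gap: 11.5
t 18.85 pos [582.6 153.8 103.7] F [-2.7  1.8 10.1] M [ 0.43  0.58 -0.01] gap 11.5 j [ 0.2   0.52  1.48 -0.    1.14 -1.17]
x [ 0.001  0.    -1.   ] yaw of tool y 1.372 z [ 0.98 -0.2   0.  ]
```

Contact is at about 16 mm depth, with about 3–4 N above the spring force, which is consistent with the floor. Turn.

```bash
python3 -m handwheel '[[[0,0,0],0.05],[[0,0,0],0.1],[[0,0,0],0.1],[[0,0,0],0.1],[[0,0,0],0.1],[[0,0,0],0.1],[[0,0,0],0.1],[[0,0,0],0.1],[[0,0,0],0.1],[[0,0,0],0.05]]'; python3 tool.py '[]'
```

```text
clock: 20.1
eef_pos: [582.8, 154.2, 103.7]
eef_rot: [1.618, 1.569, 0.517]
wrist_force: [-0.0, 3.4, 8.8]
finger_gap: 11.8
t 20.1 pos [582.8 154.2 103.7] F [-0.   3.4  8.8] M [0.86 0.14 0.04] gap 11.8 j [ 0.2   0.52  1.48  0.    1.14 -0.27]
x [ 0.001  0.001 -1.   ] yaw of tool y 0.4697 z [ 0.45 -0.89 -0.  ]
```

```bash
python3 -m handwheel '[[[0,0,0],0.08],[[0,0,0],0.08],[[0,0,0],0.08],[[0,0,0],0.08],[[0,0,0],0.08],[[0,0,0],0.08],[[0,0,0],0.06],[[0,0,0],0.02],[[0,0,0],0],[[0,0,0],0]]'; python3 tool.py '[]'
```

```text
clock: 21.35
eef_pos: [583.1, 154.2, 103.7]
eef_rot: [2.068, 1.569, 0.409]
wrist_force: [1.7, 5.0, 7.5]
finger_gap: 12.3
t 21.35 pos [583.1 154.2 103.7] F [1.7 5.  7.5] M [ 0.92 -0.23 -0.04] gap 12.3 j [0.2  0.52 1.48 0.   1.14 0.29]
x [ 0.002  0.001 -1.   ] yaw of tool y -0.0879 z [-0.09 -1.   -0.  ]
```

```bash
python3 -m handwheel '[[[-0.5,0,0],0],[[-0.5,0,0],0],[[-0.5,0,0],0],[[-0.5,0,0],0],[[-0.5,0,0],0],[[-0.5,0,0],0],[[-0.5,0,0],0],[[-0.5,0,0],0],[[-0.3,0,0],0],[[0,0,0],0]]'; python3 tool.py '[]'
```

```text
clock: 22.6
eef_pos: [583.0, 154.2, 107.8]
eef_rot: [2.097, 1.569, 0.439]
wrist_force: [2.6, 4.4, 6.0]
finger_gap: 11.8
t 22.6 pos [583.  154.2 107.8] F [2.6 4.4 6. ] M [ 0.97 -0.41 -0.01] gap 11.8 j [0.2  0.52 1.48 0.   1.14 0.29]
x [ 0.002  0.001 -1.   ] yaw of tool y -0.0879 z [-0.09 -1.   -0.  ]
```

```bash
python3 -m handwheel '[[[-0.2,0,0],0],[[-0.2,0,0],0],[[-0.2,0,0],0],[[-0.2,0,0],0],[[-0.2,0,0],0],[[-0.2,0,0],0],[[0,0,0],0],[[0,0,0],0],[[0,0,0],0],[[0,0,0],0]]'; python3 tool.py '[]'
```

```text
clock: 23.85
eef_pos: [583.0, 154.2, 108.7]
eef_rot: [2.107, 1.569, 0.448]
wrist_force: [3.3, 5.5, 3.0]
finger_gap: 12.1
t 23.85 pos [583.  154.2 108.7] F [3.3 5.5 3. ] M [ 0.98 -0.72 -0.03] gap 12.1 j [0.2  0.52 1.48 0.   1.15 0.29]
x [ 0.002  0.001 -1.   ] yaw of tool y -0.088 z [-0.09 -1.   -0.  ]
```

The force is falling at about 11 mm depth, 5 mm above the floor, so the pin is in the notches. Release and retreat.

```bash
python3 -m handwheel '[[[0,0,0],0],[[0,0,0],0],[[0,0,0],0],[[0,0,0],0],[[0,0,0],0],[[0,0,0],0],[[0,0,0],0],[[0,0,0],0],[[0,0,0],0],[[0,0,0],0]]' 0;  python3 -m handwheel '[[[-5,0,0],0],[[-10,0,0],0],[[-15,0,0],0],[[-15,0,0],0],[[-15,0,0],0],[[-15,0,0],0],[[-10,0,0],0],[[-10,0,0],0],[[-3,0,0],0],[[0,0,0],0]]'; python3 tool.py '[]'; python3 look.py d
```

```text
clock: 25.1
eef_pos: [582.5, 153.8, 108.5]
eef_rot: [-0.664, 1.571, -2.323]
wrist_force: [1.1, -0.4, -0.1]
finger_gap: 93.8
clock: 26.35
eef_pos: [582.4, 153.8, 206.4]
eef_rot: [-1.214, 1.571, -2.873]
wrist_force: [0.5, -0.9, -0.1]
finger_gap: 93.8
t 26.35 pos [582.4 153.8 206.4] F [ 0.5 -0.9 -0.1] M [-0.05  0.09 -0.02] gap 93.8 j [ 0.2   0.42  1.38 -0.    1.34  0.29]
x [-0. -0. -1.] yaw of tool y -0.088 z [-0.09 -1.    0.  ]
hatch ((636.8975830078125, 144.8204345703125), (147.0944061279297, 139.07861328125), 89.8630599975586) 76.07958513271728
[-5.51760294e-03  6.02810724e-03  7.88962266e+01]
wrist 0.91 [257.8, 196.7] 635 502
 top z [125.60440907 127.02102708 128.0443288 ] ((583.3526000976562, 153.36912536621094), (39.096961975097656, 10.465624809265137), 84.72412109375)
[589.2670879  226.59330045 374.5962701 ] [-0.25773941  0.0014623  -0.08874656] 0.0
```

View pics/d.png

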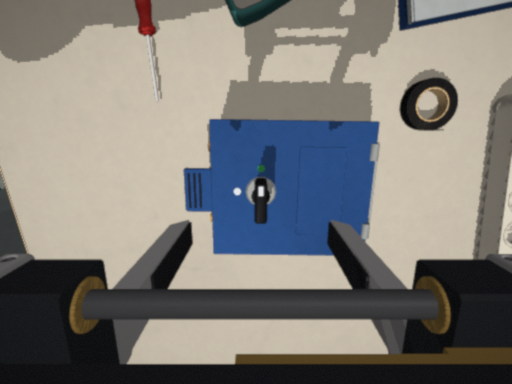

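The picture shows the hatch shut and the wing's white end at (261,190) pointing to the green dot (262,168). The bar top is at 127 mm, down from 138 mm, so the plunger is held about 11 mm in. Hand in.

```bash
python3 -c "
from cell import manip; print(manip.sign_off())"
```

```text
the job is handed in; nothing more can be done
None
```

The hatch is shut, the fastener is turned to its locked detent, and I have handed the job in at about 26.5 s. No verdict is reported.

**What I did:**
- **Hatch:** I pressed it shut at the tab until it stopped, with about 10 N.
- **Fastener:** I gripped the wing and pushed it in slowly. It met the floor about 16 mm in, at about 10 N on the wrist, of which about 7 N is the spring. I turned it clockwise with almost no resisting torque, let it rise and released it.

**Last checks:**
- **Hatch:** it lies level, with its top face at 76 mm.
- **Wing:** it stands at about 1.56 rad by the tool yaw, and its white end points to the green dot.
- **Plunger:** the bar top is at 127 mm, down from 138 mm, so it is held in by about 11 mm, roughly 5 mm short of the floor reading.
- **Robot:** it is clear of everything, and the wrist force is about zero.

**Limits of these checks:**
- Pin load was not measured directly. I infer it stayed well below 25 N from the wrist forces, which I read only at the end of each move.
- The last top-camera rectangle fit of the hatch was poor because the gripper hid part of it. I relied on the height and the wrist picture instead.
- I did not re-measure the bystanders. The arm's path stayed well above them.

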